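Stopper the bean jar and hold the card clip open over its price card

ROBOT

A 6-joint arm with a two-finger parallel gripper is mounted at the origin on a cart in front of the work surface, level with it; the furniture and walls round the work are solid. World frame = base frame: x ahead of the robot, y to its left, z up, the work surface at z = 0. Lengths are in m, angles in rad, forces in N, time in s.
With the tool pointing down it reaches from about 0.3 to 0.95 m from the base axis. Payload 3.1 kg.
Tool frame: the origin (TCP) lies at the very end of the fingers, on their centre line; the grasp point (between the pads) lies behind it (robot.grip_depth is the z of the grasp point in the tool frame, in m); z points along the fingers, y is the line along which they close (so a half turn about z gives the same grasp; the last joint's range is limited). The gripper opens to 85 mm and grips with 20 to 120 N. Pads are 22 mm wide; open, the fingers measure 114 mm over their backs; the gripper's body (76 mm by 85 mm) begins 54 mm behind the grasp point. The pads swing forward as they close: fully open they stand 13 mm farther back than shut.
Start: joints at [1.264, 0.308, 1.634, -0, 1.2, -0.07], TCP at [0.147, 0.608, 0.231] pointing down, gripper open.
Joint ranges: [-3.06, 3.06], [-0.79, 1.96], [0.05, 2.63], [-1.19, 4.34], [0.05, 2.64], [-2.94, 2.94]. Speed limits (rad/s): [2.79, 2.79, 3.14, 3.14, 3.14, 3.14].

INTERFACE

Orientations are given as a 3x3 rotation matrix whose columns are the frame's x, y, z axes.
In Python, from cell import status, snapshot, robot gives the robot as it stands.
- The arm moves only by the tool step_arm, never from a script. Its argument "rows" is a list of rows, each a list of 2 entries, a list of its own where there are three numbers: the shift along the tool's x, y, z scaled (see below), then the turn, a rotation vector about the tool's x, y, z scaled (see below). A call has 1 to 20 rows; each row shifts and turns the commanded pose from where the row before left it, along the tool's axes as they then stand; what a row does not reach is not made up. The controller multiplies each number of a shift by 0.75 m and each number of a turn by 180 degrees. A row lasts 1/10 s, in which the tool goes at most 50 mm and 8.59 degrees, less where a joint would pass 70% of its speed; a pose out of reach is approached as far as the arm can. A call with a number of a shift or a turn outside -1 to 1 is refused whole. A call with a gripper value outside its range is refused whole. "grip" is the closure, from -1 (fully open) to 1 (shut), set as the call begins (left out, the last holds). The fingers move at their own pace and stop on an object; the grip force is fixed at half the most. Time passes only in rows, so rows that do not move let the fingers close. It gives the time, the measured TCP pose, the force, the opening and the grip force at its end, in the units of the state.
- status.state(): the state, without advancing time (a new reading comes with each control period).
- snapshot(name): name is "scene" or "top" or "wrist"; returns a dict with "image" (384x512x3 uint8, red, green, blue), "mtx" (3x3 intrinsics, pixels), "k1" (the pictures are not rectified: a ray, as slopes to the right and down, at radius r is drawn at 1 + k1 r^2 times it, then the intrinsics apply), "R" (3x3) and "t" (3): a world point X has camera coordinates R X + t. Camera axes: x right, y down, z forward; pixel columns grow to the right and rows downward; lengths in m; the calibration is good to about 2 mm. A picture is of the moment at which its call begins. There is no depth.
- robot.sign_off(): hands the job in; it is judged then, once.
The state is a dict: "clock": time; "q": joint angles; "joint_velocities": joint speeds; "tau": joint torques, N m; "eef_pos": TCP position; "eef_rot": TCP orientation; "contact_force": force on the tool from outside, world axes, zero at the start; "ft_torque": the same for the moment, N m; "grip_width": finger opening in m; "gripper_force": force on a finger pad.
Only numpy, scipy, OpenCV 4.12 (cv2) and the standard library are available. Lean on these libraries where they do the work, as an engineer would, in place of code of your own. Each camera call takes 0.05 s, during which the arm holds its last target. There are 200 camera calls.

TASK

Get the bean jar ready for the display: set the tapered wooden stopper that carries the price card into the neck of the open jar, fully home and upright (lower it in, do not drop it), and let go of it. Then squeeze the steel spring clip open by its two wings, lift it off the card on the stand, and finish while holding it gaping astride the middle of the top edge of the stoppered jar's card: one jaw on each side, both about a centimetre below the edge and neither touching the card, so that a colleague can slip the offer flag in before it bites. End like that, still squeezing and holding the clip; leave the jar and the other goods on the counter where they stand.

Things in the scene. Friction and masses are not known exactly. Their poses are not given: they have to be found in the camera images.
- jar: open glass jar of cocoa beans, loose, about 0.5 kg: round body 68 mm across, neck 52 mm outside and 44 mm inside (about 42 mm clear), 80 mm high, no lid. Origin: centre of its underside; z up along its axis. (A similar jar already shut with a wooden lid, at the right, is another one.)
- jar_mouth (a point): centre of the open mouth of the jar, in the plane of its rim, 80 mm above its underside
- stopper: wooden stopper with an upright white price card on top, rigid, about 90 g, 80 mm high, at the start standing on its plug: tapered, 20 mm long, 30 mm across at the foot, 38 at the top. Above it a round flange 54 mm across (z 20 to 24 mm) that rests on the jar's rim when home (origin then 60 mm above the jar's underside). Origin: centre of the plug's underside; z up.
- stopper_grip (a point): middle of the stopper's square wooden grip, 38 mm above the stopper's origin: 26 mm along x, 44 mm along y, from z 24 to 52 mm above the origin. Grasp it across its 26 mm (x) near its top, fingers straddling the card above it and clear of the flange below it
- card_edge (a point): middle of the top edge of the stopper's card, 80 mm above the stopper's origin; axes as the stopper's: x across the card's 3 mm thickness, y along its edge, z up. The card is 60 mm wide (y) and shows 28 mm above the grip
- card_stand: weighted wooden stand, loose, 0.6 kg: base 48 mm (x) by 86 mm (y) by 16 mm high, with a white card like the other (3 mm thick along x, 60 mm wide along y) standing upright to 62 mm above the counter; the clip bites its top edge at the start. Origin: centre of the underside; z up.
- stand_edge (a point): middle of the top edge of the stand's card, 62 mm above the counter
- clip: sprung steel clip, 44 g, 24 mm wide (y), like a clothes peg: two halves rock on a pin along y, wings up, jaws down. Origin: centre of the pin, 20 mm above the card's edge at the start. Its axes belong to the half with the -x wing and lean with it (by half the gape) when squeezed; shut on a card, x points across the card, z up. Squeeze the wings along x, 10 to 28 mm above the pin
- wing_a (a point): outside of the top of the wing on the clip's -x half, mid-width, 28 mm above the pin. Shut on a card, the wings are 38 mm apart here and slope in to 20 mm apart at 4 mm above the pin; fully squeezed they are parallel, 17 to 19 mm apart outside
- wing_b (a point): outside of the top of the wing on the clip's +x half, mid-width, 28 mm above the pin. Shut on a card, the wings are 38 mm apart here and slope in to 20 mm apart at 4 mm above the pin; each takes about 4 N to start and 11 N at full gape
- clip_gape (a joint): angle between the clip's halves: about 0 when it bites a 3 mm card, grows as the wings are squeezed, stop at 0.62 rad (jaw tips then about 21 mm apart); a spring shuts it
- jaw_a (a point): inner edge of the tip of the jaw on the clip's -x half, mid-width (30 mm below the pin)
- jaw_b (a point): inner edge of the tip of the jaw on the clip's +x half, mid-width (30 mm below the pin)
- brown_box: bystander: dark brown gift box with an ivory bow, 61x86x63 mm, at the back of the counter; origin at the centre of its underside
- white_box: bystander: white gift box with a copper ribbon, 67x116x75 mm, at the back of the counter; origin at the centre of its underside
- blue_box: bystander: pale blue gift box with a brown ribbon, 69x101x58 mm, at the back right; origin at the centre of its underside
- sage_spool: bystander: ribbon spool lying flat, 62x68x30 mm, at the right; origin at the centre of its underside
- seal_roll: bystander: roll of paper seals lying flat, 69 mm across, 26 mm high, at the left; origin at the centre of its underside
Things that resemble listed ones, but are neither listed nor needed, are in the scene too. What is shaped like the stopper but green or pink is not meant.

How it is judged:
On the way, in this order (a step that is already met when the one before it is completed fails the run):
1. the stopper is fully home and upright in the neck of the standing jar, and let go (z of stopper in the frame of jar between 0.057 and 0.0625 m and horizontal distance between stopper and jar below 0.006 m and angle between stopper's own z axis and vertical below 0.08 rad and angle between jar's own z axis and vertical below 0.05 rad and contact force between the fingers and stopper below 0.05 N), for 0.3 s.
2. the clip is squeezed open in the fingers and lifted clear of the stand's card (value of joint clip_gape above 0.35 rad and distance between clip and stand_edge above 0.045 m and contact force between the fingers and clip above 2 N and contact force between clip and card_stand below 0.05 N), for 0.2 s.
At the end, for the whole second after the job is handed in: Fingers hold the clip squeezed (gape > 0.35 rad, > 2 N), nothing else touches it; jaw tips either side of the jar's card, > 4 mm from its mid-plane, 4-18 mm below its top edge, within 15 mm of its middle; stopper home (within 2.5 mm, 6 mm off axis, tilt < 0.08); jar upright, clip at rest (value of joint clip_gape above 0.35 rad and contact force between the fingers and clip above 2 N and contact force between the fingers and clip_gape above 1 N and contact force between clip and stopper below 0.1 N and contact force between clip and jar below 0.1 N and ((x of jaw_a in the frame of card_edge below -0.004 m and x of jaw_b in the frame of card_edge above 0.004 m) or (x of jaw_a in the frame of card_edge above 0.004 m and x of jaw_b in the frame of card_edge below -0.004 m)) and y of jaw_a in the frame of card_edge between -0.015 and 0.015 m and y of jaw_b in the frame of card_edge between -0.015 and 0.015 m and z of jaw_a in the frame of card_edge between -0.018 and -0.004 m and z of jaw_b in the frame of card_edge between -0.018 and -0.004 m and z of stopper in the frame of jar between 0.057 and 0.0625 m and horizontal distance between stopper and jar below 0.006 m and angle between stopper's own z axis and vertical below 0.08 rad and angle between jar's own z axis and vertical below 0.05 rad and linear speed of clip below 0.03 m/s); the arm keeps its last pose, push and grip.
It fails at once if the stopper is let go more than 15 mm above its seat (height (world z) of stopper above 0.075 m and contact force between the fingers and stopper below 0.02 N).
It fails at once if the clip is dropped (height (world z) of clip below 0.05 m).
It fails at once if the jar is pushed more than 40 mm from its place (distance of jar from where it was at the start of the episode above 0.04 m).
It fails at once if one of the other goods is pushed more than 30 mm away (distance of any of brown_box, white_box, blue_box, sage_spool, seal_roll from where it was at the start of the episode above 0.03 m).
It also fails if it takes over 61 s, if anything falls off the work surface, if the arm or the gripper's body presses on something with over 40 N, if the wrist force passes 120 N, or if a joint passes its speed limit or range.

## Working session

There is one attempt and no reset: what is moved stays moved. The work goes in short steps, Python scripts to look and compute and a tool call to move; the robot and the scene stay as the last step left them, time stands still between calls to the robot, and variables do not carry over. Pictures are saved under pics/ and viewed, at most 10 in all, crops included, and the job is handed in when it is done.

Besides the shell and the picture viewer there is one more tool, called after "Call:" as a command line: name --argument value ..., lists and objects as JSON in quotes. step_arm: Moves the arm, as the interface text tells. Its arguments: {"type":"object","properties":{"rows":{"type":"array","items":{"type":"array"}},"grip":{"type":"number"}},"required":["rows"]}

```bash
mkdir -p pics; ls
cat > h.py <<'E'
import numpy as np, cv2
from cell import status, snapshot, robot
def snap(n):
    s=snapshot(n); s={k:(np.array(v) if k!='image' else np.array(v)) for k,v in s.items()}; return s
def save(s,f,crop=None,scale=1):
    im=s['image'][:,:,::-1]
    if crop: a,b,c,d=crop; im=im[b:d,a:c]
    cv2.imwrite('pics/'+f,cv2.resize(im,None,fx=scale,fy=scale,interpolation=cv2.INTER_CUBIC))
def ray(s,px):
    K=s['mtx'];k1=float(s['k1'])
    d=np.array([(px[0]-K[0,2])/K[0,0],(px[1]-K[1,2])/K[1,1]]);u=d.copy()
    for _ in range(30): u=d/(1+k1*(u@u))
    R=s['R'];return -R.T@s['t'], R.T@np.array([u[0],u[1],1])
def onz(s,px,z):
    o,d=ray(s,px);return o+d*(z-o[2])/d[2]
def tri(obs):
    A=np.zeros((3,3));b=np.zeros(3);L=[]
    for s,px in obs:
        o,d=ray(s,px);d=d/np.linalg.norm(d);P=np.eye(3)-np.outer(d,d);A+=P;b+=P@o;L.append((P,o))
    x=np.linalg.solve(A,b);return x,[np.linalg.norm(P@(x-o)) for P,o in L]
def proj(s,X):
    c=s['R']@np.array(X)+s['t'];u=c[:2]/c[2];u=u*(1+float(s['k1'])*(u@u));return np.diag(s['mtx'])[:2]*u+s['mtx'][:2,2]
E
python3 - <<'E'
from h import *
import pickle
S={n:snap(n) for n in('scene','top','wrist')}
pickle.dump(S,open('s0.pkl','wb'))
for n in S: print(n,S[n]['mtx'].tolist(),S[n]['k1'],(-S[n]['R'].T@S[n]['t']).round(3))
im=[S[n]['image'][:,:,::-1] for n in('scene','top')]
save(S['scene'],'a_scene.png',scale=1.55);save(S['top'],'a_top.png',scale=1.55)
st=status.state();print(st['clock'],st['eef_rot'],robot.grip_depth,st['grip_width'],st['contact_force'])
E
```

```text
pics
scene [[482.82679292644355, 0.0, 257.6771828942726], [0.0, 482.82679292644355, 189.6064895898335], [0.0, 0.0, 1.0]] -0.11965956313886426 [-0.235 -0.837  1.226]
top [[476.9540623520475, 0.0, 262.25302470175893], [0.0, 476.9540623520475, 190.34440236659802], [0.0, 0.0, 1.0]] -0.07757483934368573 [0.335 0.003 1.403]
wrist [[304.0821288205487, 0.0, 257.1375321203337], [0.0, 304.0821288205487, 192.4043562304337], [0.0, 0.0, 1.0]] -0.015056640354467441 [0.069 0.625 0.373]
0.15 [[-9.72100448e-01  2.34564286e-01 -5.60520594e-04]
 [ 2.34564911e-01  9.72098956e-01 -1.70938429e-03]
 [ 1.43920978e-04 -1.79317170e-03 -9.99998382e-01]] -0.0187 0.08541471250007801 [ 0.44833621  1.01642008 -0.09508254]
```

View pics/a_scene.png

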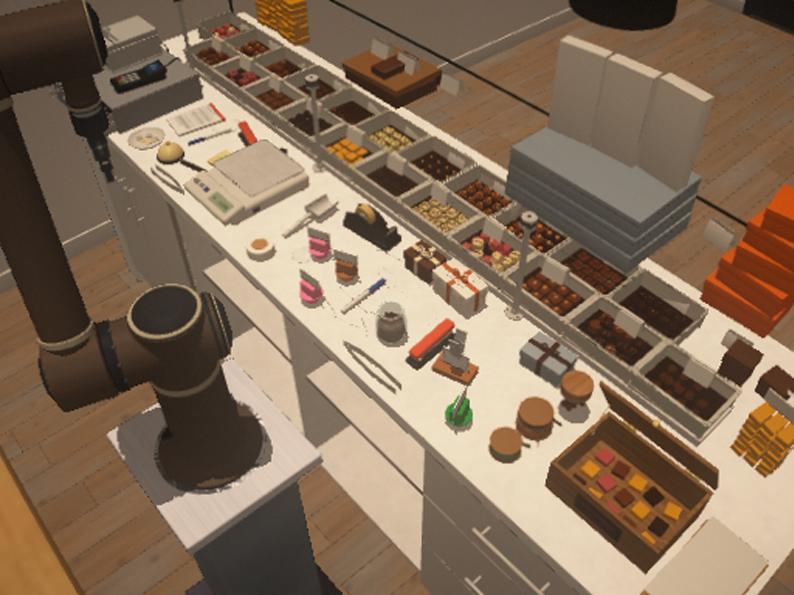

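View pics/a_top.png

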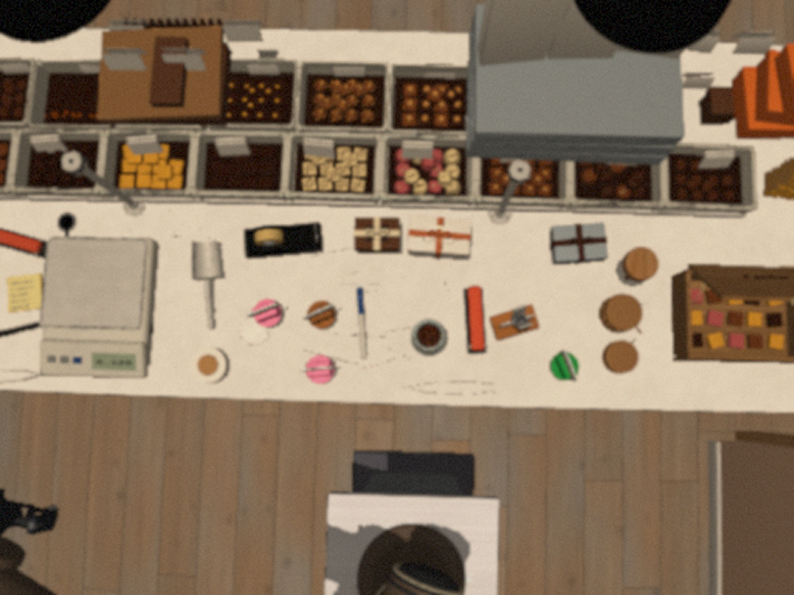

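The scene view shows the wooden stopper at (345,266)/1.55 between two pink ones, the open bean jar at (391,323)/1.55 and the stand with clip at (456,360)/1.55.

Possible confusions, as top pixels in the enlarged view:
- **Stopper:** wooden (322,314), pink (267,313), pink (320,369) and green (564,366). I choose the wooden one.
- **Jar:** open jar with beans (429,337), against the lidded ones at (641,264), (621,313) and (620,356). I choose the open one.
- **Clip:** only on the stand, at (514,321).

Next is one close crop of these choices.

Run:
```python
from h import *
import pickle
S=pickle.load(open('s0.pkl','rb'))
c={'top':[(208,203),(277,217),(332,207)],'scene':[(223,172),(252,208),(294,230)]}
rows=[]
for n in('top','scene'):
    r=[]
    for x,y in c[n]:
        im=S[n]['image'][y-30:y+30,x-26:x+26,::-1]; r.append(cv2.resize(im,(260,300),interpolation=cv2.INTER_CUBIC))
    rows.append(np.hstack(r))
cv2.imwrite('pics/b.png',np.vstack(rows))
for i,z in enumerate((.05,.08,.06)):
    print(onz(S['top'],c['top'][i],z).round(3),onz(S['scene'],c['scene'][i],z).round(3))
```

```text
[0.479 0.173 0.05 ] [0.469 0.166 0.05 ]
[ 0.442 -0.024  0.08 ] [ 0.418 -0.05   0.08 ]
[ 0.476 -0.179  0.06 ] [ 0.468 -0.192  0.06 ]
```

View pics/b.png

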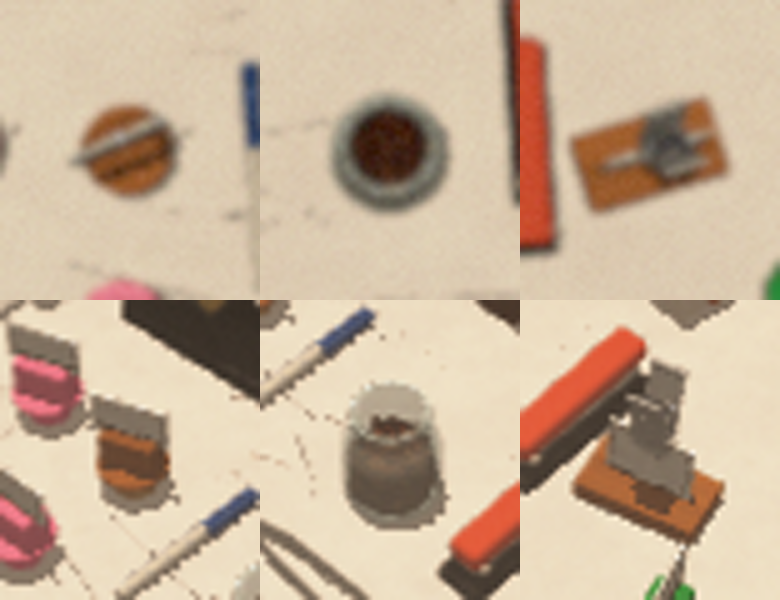

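The crop confirms it: the top row shows the wooden stopper with its white card, the open jar with beans and the stand with the steel clip, and the bottom row shows the same three from the scene camera. The stopper's x axis has a yaw of about 21°, the stand's about 16°.

I'll move above the stopper with the fingers across its card.

Call:
step_arm --rows '[[[0, 0, 0], [0, 0, 0.044]], [[0, 0, 0], [0, 0, 0.044]], [[0, 0, 0], [0, 0, 0.044]], [[0, 0, 0], [0, 0, 0.044]], [[0, 0, 0], [0, 0, 0.044]], [[0, 0, 0], [0, 0, 0.044]], [[0, 0, 0], [0, 0, 0.044]], [[-0.058, 0.017, 0.0034], [0, 0, 0]], [[-0.058, 0.017, 0.0034], [0, 0, 0]], [[-0.058, 0.017, 0.0034], [0, 0, 0]], [[-0.058, 0.017, 0.0034], [0, 0, 0]], [[-0.058, 0.017, 0.0034], [0, 0, 0]], [[-0.058, 0.017, 0.0034], [0, 0, 0]], [[-0.058, 0.017, 0.0034], [0, 0, 0]], [[-0.058, 0.017, 0.0034], [0, 0, 0]], [[-0.058, 0.017, 0.0034], [0, 0, 0]], [[-0.058, 0.017, 0.0034], [0, 0, 0]], [[-0.058, 0.017, 0.0034], [0, 0, 0]], [[-0.058, 0.017, 0.0034], [0, 0, 0]], [[0, 0, 0], [0, 0, 0]]]' --grip -1

```text
clock: 2.15
eef_pos: [0.4793, 0.1709, 0.2005]
eef_rot: [[-0.353, 0.936, 0.002], [0.936, 0.353, -0.002], [-0.002, 0.001, -1.0]]
contact_force: [0.1, 0.1, 0.2]
grip_width: 0.0855
gripper_force: 0.0
```

Run:
```python
from h import *
import pickle
s=snap('wrist');pickle.dump(s,open('w1.pkl','wb'))
save(s,'c.png',scale=1.5);st=status.state();print(st['eef_pos'],np.array(st['eef_rot']).round(3).tolist());print(s['R'].round(3).tolist(),(-s['R'].T@s['t']).round(3))
```

```text
[0.47759759 0.17282137 0.20033893] [[-0.354, 0.935, -0.0], [0.935, 0.354, -0.0], [-0.0, -0.001, -1.0]]
[[0.936, 0.353, 0.002], [0.334, -0.888, 0.317], [0.113, -0.296, -0.948]] [0.451 0.246 0.343]
```

View pics/c.png

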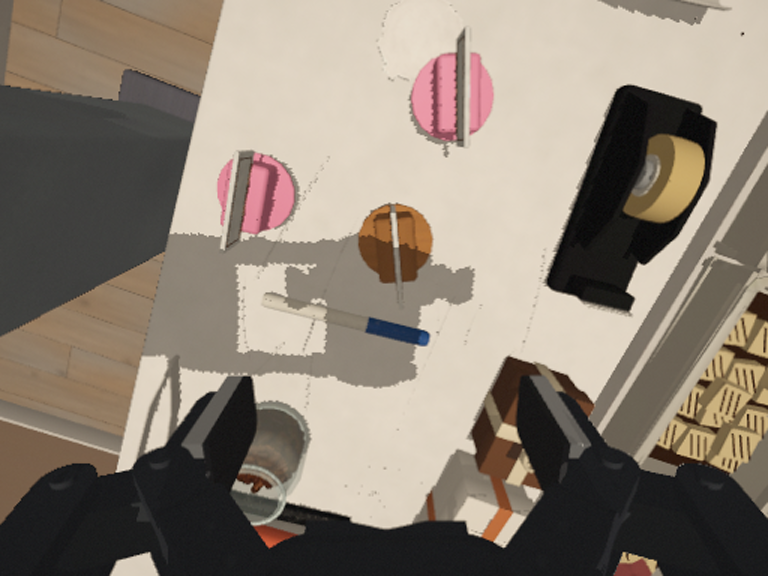

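The wrist view shows the wooden stopper at (395,243)/1.5, with its card from (393,205) to (400,303), and pink stoppers at (452,97) and (257,193). The jar is partly hidden at (265,460).

Next I'll measure the stopper and its height from the wrist, top and scene views.

```bash
cat >> h.py <<'E'
def blobmask(im,lo,hi,near,r):
    hsv=cv2.cvtColor(np.ascontiguousarray(im),cv2.COLOR_RGB2HSV);m=cv2.inRange(hsv,lo,hi)
    z=np.zeros_like(m);cv2.circle(z,near,r,255,-1);return m&z
E
python3 - <<'E'
from h import *
import pickle
S=pickle.load(open('s0.pkl','rb'));w=pickle.load(open('w1.pkl','rb'))
m=blobmask(w['image'],(5,110,50),(22,255,255),(263,162),35)
hull=cv2.convexHull(cv2.findNonZero(m)); e=cv2.fitEllipse(hull);print('wrist flange',e,m.sum()/255)
for z in(0.020,.024): print(onz(w,e[0],z).round(4))
mt=blobmask(S['top']['image'],(5,90,50),(22,255,255),(208,202),14)
h2=cv2.convexHull(cv2.findNonZero(mt));et=cv2.fitEllipse(h2);print('top',et)
print('flange tri',tri([(w,e[0]),(S['top'],et[0])]))
# card pixels: bright low sat within hull
hsv=cv2.cvtColor(np.ascontiguousarray(w['image']),cv2.COLOR_RGB2HSV)
for y in range(134,206,4):
    seg=hsv[y,248:282]; print(y,' '.join('%d/%d'%(a[1],a[2]) for a in seg[6:24]))
E
```

```text
wrist flange ((263.24139404296875, 161.8736114501953), (48.23106384277344, 53.186798095703125), 177.57833862304688) 1748.0
[0.4836 0.18   0.02  ]
[0.4832 0.1808 0.024 ]
top ((207.19400024414062, 202.55052185058594), (16.994434356689453, 17.976760864257812), 137.77565002441406)
flange tri (array([0.48361776, 0.17969939, 0.0187502 ]), [np.float64(7.235717112964062e-05), np.float64(7.235717112957893e-05)])
134 33/225 32/225 32/225 32/225 33/225 34/223 33/224 33/227 33/227 33/226 33/224 32/225 33/227 31/227 31/227 31/227 31/227 31/228
138 171/137 167/168 168/178 168/179 164/180 161/162 78/118 42/134 40/134 92/156 164/182 167/182 167/182 168/182 166/183 168/182 169/183 166/180
142 167/119 171/112 165/96 170/96 168/94 172/86 39/165 27/215 31/213 35/194 104/110 170/93 169/92 169/92 169/92 166/92 173/90 167/90
146 170/123 171/127 173/130 168/135 171/137 163/136 84/145 36/191 30/220 34/205 68/154 160/145 167/148 171/149 167/151 169/152 168/155 166/158
150 170/159 171/160 168/161 169/160 167/160 169/160 142/145 41/173 31/220 29/219 33/192 163/128 170/162 167/162 168/162 166/161 171/160 167/160
[... 1019 characters left out ...]
23 40/134 46/122 97/92 167/93 174/94 165/94 173/93
186 164/90 165/91 164/92 168/91 164/92 166/92 165/93 167/93 165/91 117/89 53/110 41/132 42/127 64/107 160/86 167/90 169/92 168/91
190 41/144 42/144 42/144 41/144 41/144 43/143 42/144 41/143 42/144 44/134 48/122 38/134 40/135 43/130 47/130 40/141 41/142 41/143
194 41/142 41/143 41/142 41/143 41/143 41/143 41/143 41/144 42/145 41/144 43/136 46/123 38/135 38/133 42/135 41/143 40/142 40/142
198 40/142 43/143 43/143 40/142 41/142 41/143 39/144 39/143 39/143 41/143 42/134 47/125 42/139 43/132 46/128 40/142 41/142 41/142
202 40/142 41/143 43/143 41/142 41/143 42/145 40/145 41/144 43/143 41/143 42/140 40/134 38/133 38/134 39/139 42/144 41/143 40/142
```

Run:
```python
from h import *
import pickle
w=pickle.load(open('w1.pkl','rb'))
hsv=cv2.cvtColor(np.ascontiguousarray(w['image']),cv2.COLOR_RGB2HSV).astype(float)
P=[]
for y in range(140,188):
    x=np.arange(250,280);s=hsv[y,250:280,1];k=np.clip((110-s)/60,0,1);P.append((np.sum(x*k)/k.sum(),y))
P=np.array(P)
for z in(.05,.08):
    Q=np.array([onz(w,p,z) for p in P]);d=np.polyfit(Q[:,1],Q[:,0],1);print(z,'yaw of card normal',np.degrees(np.arctan(-d[0])),'x at y=.18',np.polyval(d,.18),'resid',np.abs(Q[:,0]-np.polyval(d,Q[:,1])).max())
R=np.array(status.state()['eef_rot']);p=np.array(status.state()['eef_pos'])
print((R.T@(np.array([.4834,.1803,.06])-p)/.75).round(4))
```

```text
0.05 yaw of card normal 24.182695366396768 x at y=.18 0.4837189602378331 resid 0.006164266788567407
0.08 yaw of card normal 24.182695366396935 x at y=.18 0.48340738137751277 resid 0.005533308524605096
[0.0066 0.0109 0.1871]
```

Call:
step_arm --rows '[[[0.0066, 0.011, 0.02], [0, 0, -0.021]], [[0, 0, 0.02], [0, 0, 0]], [[0, 0, 0.02], [0, 0, 0]], [[0, 0, 0.02], [0, 0, 0]], [[0, 0, 0.02], [0, 0, 0]], [[0, 0, 0.02], [0, 0, 0]], [[0, 0, 0], [0, 0, 0]]]' --grip -0.3

```text
clock: 2.9
eef_pos: [0.4793, 0.1831, 0.1084]
eef_rot: [[-0.42, 0.907, -0.006], [0.907, 0.42, -0.001], [0.001, -0.006, -1.0]]
contact_force: [-0.9, 0.4, -0.3]
grip_width: 0.0553
gripper_force: 0.0
```

Run:
```python
from h import *
import pickle
w=snap('wrist');pickle.dump(w,open('w2.pkl','wb'));st=status.state();p=np.array(st['eef_pos']);R=np.array(st['eef_rot']);print(p,R.round(3).tolist(),st['grip_width'])
c=proj(w,[.4834,.1803,.024]);print('pred',c)
save(w,'d.png',scale=1.5)
m=blobmask(w['image'],(5,110,50),(22,255,255),(int(c[0]),int(c[1])),60)
e=cv2.fitEllipse(cv2.convexHull(cv2.findNonZero(m)));print(e,onz(w,e[0],.024))
w1=pickle.load(open('w1.pkl','rb'));print(tri([(w,e[0]),(w1,(263.24,161.87))]))
print('pink',R.T@(onz(w1,(171,125),.03)-p))
```

```text
[0.48045642 0.18323236 0.10959793] [[-0.42, 0.907, -0.003], [0.907, 0.42, -0.001], [0.001, -0.003, -1.0]] 0.05533910922998218
pred [260.59054147 202.78121324]
((260.8047180175781, 204.5911865234375), (66.07177734375, 76.70458984375), 179.06201171875) [0.48420671 0.17897915 0.024     ]
(array([0.48183282, 0.18364941, 0.03794997]), [np.float64(8.144139650228728e-05), np.float64(8.144139650224448e-05)])
pink [ 0.04280431 -0.08890713  0.07993682]
```

View pics/d.png

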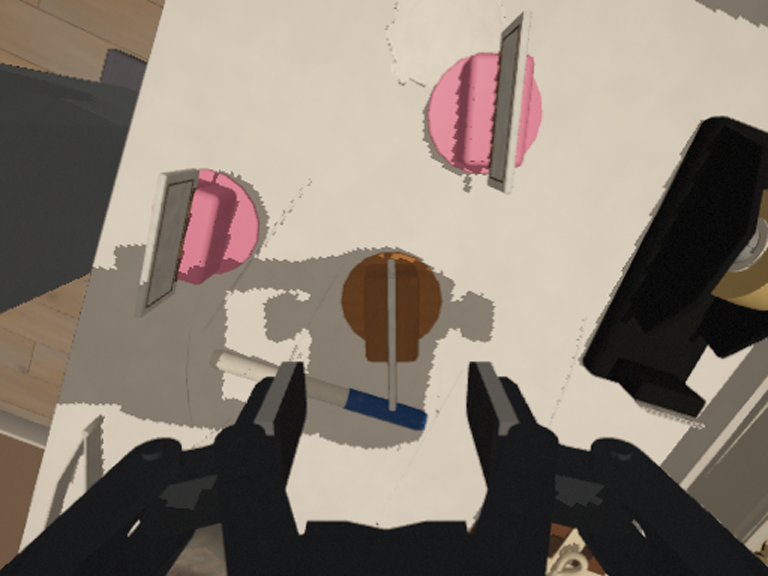

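The view shows the wooden stopper at (391,298)/1.5, centred between the fingers (mid about 387) with its card parallel to them. The gap along y is about 1.5 mm. I'll descend and grip.

Call:
step_arm --rows '[[[0, 0.002, 0.0177], [0, 0, 0]], [[0, 0, 0.0177], [0, 0, 0]], [[0, 0, 0.0177], [0, 0, 0]], [[0, 0, 0.0177], [0, 0, 0]], [[0, 0, 0.0177], [0, 0, 0]], [[0, 0, 0.0177], [0, 0, 0]], [[0, 0, 0], [0, 0, 0]]]'

```text
clock: 3.65
eef_pos: [0.4817, 0.1825, 0.0285]
eef_rot: [[-0.419, 0.908, -0.005], [0.908, 0.419, -0.001], [0.001, -0.005, -1.0]]
contact_force: [0.2, 0.4, -1.2]
grip_width: 0.0554
gripper_force: 0.0
```

Call:
step_arm --rows '[[[0, 0, 0], [0, 0, 0]], [[0, 0, 0], [0, 0, 0]], [[0, 0, 0], [0, 0, 0]], [[0, 0, 0], [0, 0, 0]], [[0, 0, 0], [0, 0, 0]], [[0, 0, 0], [0, 0, 0]], [[0, 0, 0], [0, 0, 0]], [[0, 0, 0], [0, 0, 0]]]' --grip 1

```text
clock: 4.45
eef_pos: [0.4844, 0.1834, 0.0315]
eef_rot: [[-0.419, 0.908, 0.001], [0.908, 0.419, 0.0], [-0.0, 0.001, -1.0]]
contact_force: [0.9, -0.6, 2.8]
grip_width: 0.0245
gripper_force: 62.3
```

Call:
step_arm --rows '[[[0, 0, -0.01], [0, 0, 0]], [[0, 0, -0.03], [0, 0, 0]], [[0, 0, -0.04], [0, 0, 0]], [[0, 0, -0.044], [0, 0, 0]], [[0, 0, -0.044], [0, 0, 0]], [[0, 0, -0.043], [0, 0, 0]], [[-0.03, -0.016, 0], [0, 0, 0]], [[-0.04, -0.022, 0], [0, 0, 0]], [[-0.044, -0.024, 0], [0, 0, 0]], [[-0.044, -0.024, 0], [0, 0, 0]], [[-0.044, -0.024, 0], [0, 0, 0]], [[-0.04, -0.022, 0], [0, 0, 0]], [[-0.035, -0.019, 0], [0, 0, 0]], [[-0.03, -0.016, 0], [0, 0, 0]], [[0, 0, 0], [0, 0, 0]], [[0, 0, 0], [0, 0, 0]]]'

```text
clock: 6.05
eef_pos: [0.466, -0.0784, 0.1891]
eef_rot: [[-0.417, 0.909, -0.001], [0.909, 0.417, 0.001], [0.001, -0.0, -1.0]]
contact_force: [-1.5, 0.7, -1.1]
grip_width: 0.0249
gripper_force: 61.8
```

Run:
```python
from h import *
import pickle
w=snap('wrist');pickle.dump(w,open('w3.pkl','wb'));st=status.state();p=np.array(st['eef_pos']);R=np.array(st['eef_rot']);print(p,R.round(3).tolist(),st['grip_width'],st['gripper_force'],st['contact_force'])
print('pred jar',proj(w,[.442,-.024,.08]),'pred clip',proj(w,[.476,-.179,.082]))
save(w,'e.png',scale=1.5)
```

```text
[ 0.46607753 -0.07783737  0.18910505] [[-0.419, 0.908, -0.001], [0.908, 0.419, 0.001], [0.001, -0.0, -1.0]] 0.024818959896044955 61.76203936105594 [-0.03653376  0.38642388 -0.78946182]
pred jar [257.98780921 118.18165343] pred clip [222.70624305 283.63003578]
```

View pics/e.png

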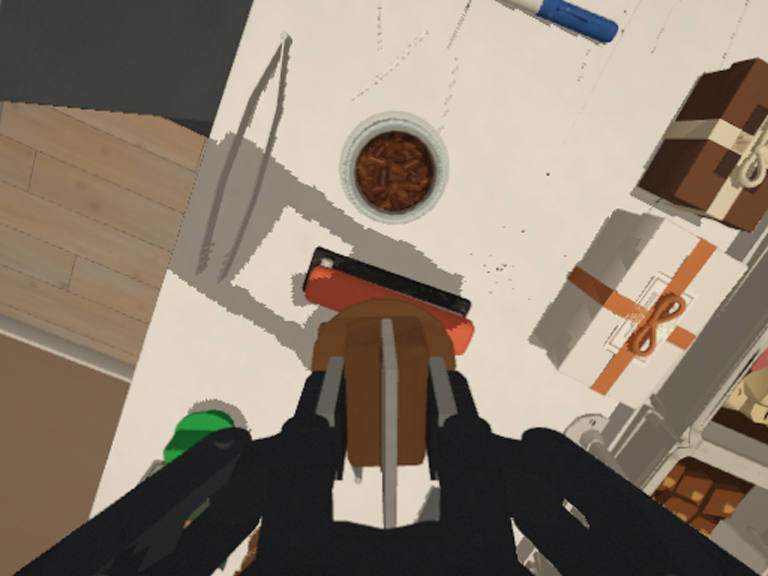

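The view shows the stopper upright in the fingers with its flange arc top at (383,299), the jar mouth at (395,170), and red tape below it. Next I'll locate the jar mouth from two views and check the stopper's offset in the hand.

Run:
```python
from h import *
import pickle
S=pickle.load(open('s0.pkl','rb'));w=pickle.load(open('w3.pkl','rb'))
def beans(s,near,r):
    m=blobmask(s['image'],(0,110,15),(16,255,170),near,r);m=cv2.morphologyEx(m,cv2.MORPH_CLOSE,np.ones((5,5)));c=max(cv2.findContours(m,0,2)[0],key=cv2.contourArea);return cv2.fitEllipse(cv2.convexHull(c))
a=beans(w,(263,113),33);b=beans(S['top'],(277,217),12);print(a,b)
print('wrist z.08',onz(w,a[0],.08),'top',onz(S['top'],b[0],.08),tri([(w,a[0]),(S['top'],b[0])]))
# rim outer by gradient from cream: grayish-green
g=cv2.cvtColor(np.ascontiguousarray(w['image']),cv2.COLOR_RGB2HSV)
for ang in range(0,360,45):
    u=np.array([np.cos(np.radians(ang)),np.sin(np.radians(ang))]);print(ang,[tuple(int(v) for v in g[tuple((np.array(a[0])+u*r).round().astype(int)[::-1])]) for r in range(24,42,2)])
p=np.array([.4661,-.0778,.1891]);R=np.array([[-0.419,.908,0],[.908,.419,0],[0,0,-1]])
for o in(-.003,0,.003): print(o,proj(w,p+R@np.array([.027+o,0,.0075]))*1.5, proj(w,p+R@np.array([o,.027,.0075]))*1.5,proj(w,p+R@np.array([o,-.027,.0075]))*1.5)
```

```text
((262.7324523925781, 113.89298248291016), (50.644351959228516, 52.332645416259766), 8.8597412109375) ((276.2572326660156, 216.083251953125), (12.725468635559082, 13.371259689331055), 99.8811264038086)
wrist z.08 [ 0.44405974 -0.01934384  0.08      ] top [ 0.44441714 -0.02187346  0.08      ] (array([ 0.44598154, -0.02160125,  0.05244746]), [np.float64(0.0010645127381167237), np.float64(0.0010645127381167265)])
0 [(9, 177, 39), (16, 63, 69), (22, 38, 127), (28, 28, 146), (34, 22, 176), (23, 29, 186), (19, 33, 211), (18, 33, 226), (18, 32, 225)]
45 [(9, 165, 54), (13, 112, 59), (28, 24, 129), (32, 23, 157), (32, 19, 186), (26, 25, 174), (18, 31, 215), (17, 32, 226), (17, 32, 225)]
90 [(8, 174, 69), (12, 85, 54), (21, 49, 89), (30, 23, 163), (32, 20, 183), (30, 21, 185), (18, 34, 228), (19, 32, 228), (18, 32, 228)]
135 [(8, 168, 73), (14, 70, 73), (21, 44, 115), (24, 33, 145), (34, 22, 172), (28, 25, 165), (19, 33, 208), (17, 31, 227), (18, 33, 227)]
180 [(10, 180, 92), (13, 109, 68), (21, 49, 134), (21, 42, 146), (36, 23, 175), (26, 28, 155), (21, 28, 191), (17, 32, 221), (18, 32, 226)]
225 [(6, 136, 45), (11, 116, 64), (22, 45, 143), (23, 41, 148), (30, 21, 182), (32, 24, 148), (23, 28, 193), (20, 29, 191), (18, 32, 224)]
270 [(8, 144, 55), (8, 133, 50), (21, 38, 134), (25, 33, 147), (32, 21, 182), (32, 23, 170), (23, 27, 172), (21, 27, 195), (22, 30, 193)]
315 [(11, 160, 62), (9, 156, 59), (21, 42, 140), (23, 40, 145), (32, 20, 175), (30, 23, 168), (23, 27, 195), (21, 28, 191), (19, 33, 223)]
-0.003 [385.98198773 303.08489543] [459.08566243 371.55521409] [313.07700784 371.76315049]
0 [385.97067862 295.00617176] [459.49156831 364.2820755 ] [312.65085766 364.49190815]
0.003 [385.95923214 286.83107578] [459.90154432 356.92502641] [312.22040008 357.13678365]
```

Call:
step_arm --rows '[[[0.021, 0.0016, 0], [0, 0, 0]], [[0.021, 0.0016, 0], [0, 0, 0]], [[0.021, 0.0016, 0], [0, 0, 0]], [[0.021, 0.0016, 0], [0, 0, 0]], [[0, 0, 0.019], [0, 0, 0]], [[0, 0, 0.019], [0, 0, 0]], [[0, 0, 0.019], [0, 0, 0]], [[0, 0, 0.019], [0, 0, 0]], [[0, 0, 0.015], [0, 0, 0]], [[0, 0, 0], [0, 0, 0]], [[0, 0, 0], [0, 0, 0]]]'

```text
clock: 7.2
eef_pos: [0.4443, -0.0185, 0.1211]
eef_rot: [[-0.42, 0.908, -0.0], [0.908, 0.42, 0.0], [0.0, -0.0, -1.0]]
contact_force: [0.0, 0.5, -0.9]
grip_width: 0.0243
gripper_force: 61.8
```

Run:
```python
from h import *
import pickle
st=status.state();print(st['eef_pos'],st['contact_force'])
S={n:snap(n) for n in('scene','wrist')};pickle.dump(S,open('s1.pkl','wb'))
a=S['scene']['image'][170:230,225:285,::-1];b=S['wrist']['image'][100:330,140:380,::-1]
cv2.imwrite('pics/f.png',np.hstack([cv2.resize(a,(400,400),interpolation=2),cv2.resize(b,(400,400),interpolation=2)]))
```

```text
[ 0.44434676 -0.01845545  0.12109322] [ 0.03514421  0.48307804 -0.85085989]
```

View pics/f.png

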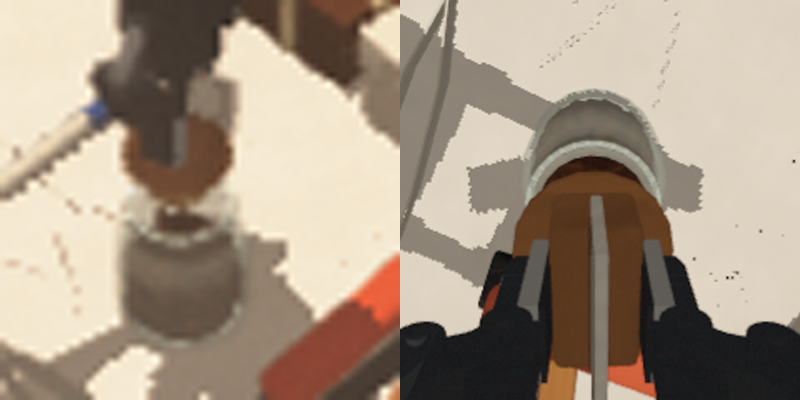

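The stopper hangs centred over the neck: in the wrist crop the flange spans 515–672 and the neck 527–663. I'll check the fore-aft alignment from the rim and flange arcs at rows 140 and 172.

Run:
```python
from h import *
import pickle
w=pickle.load(open('s1.pkl','rb'))['wrist'];p=np.array([.4443,-.0185,.1211]);R=np.array([[-0.42,.908,0],[.908,.42,0],[0,0,-1]])
f=lambda q:(q-np.array([140,100]))*np.array([400/240,400/230])+np.array([400,0])
for o in(-.002,0,.002):
  print(o,'rim',f(proj(w,np.array([.4442,-.02,.08])+R@[.026+o,0,0])),'rim inner',f(proj(w,np.array([.4442,-.02,.08])+R@[.021+o,0,0])),'flange',f(proj(w,p+R@[.027+o,0,.0075])))
for x in(585,600):
  col=w['image'][140:215,int((x-400)*.6+140)];print([int(v) for v in cv2.cvtColor(col[:,None],cv2.COLOR_RGB2HSV)[:,0,2]])
```

```text
-0.002 rim [591.42855936 148.74170762] rim inner [591.45946684 161.75743799] flange [593.0775433 174.0290103]
0 rim [591.41607414 143.47570964] rim inner [591.44715594 156.57655479] flange [593.06897586 167.78605694]
0.002 rim [591.40351838 138.17516046] rim inner [591.43477566 151.36184064] flange [593.06034946 161.49341971]
[222, 222, 222, 222, 222, 222, 222, 222, 223, 223, 222, 201, 166, 163, 131, 134, 151, 153, 100, 87, 88, 91, 99, 104, 109, 113, 114, 117, 118, 118, 119, 120, 116, 113, 111, 110, 108, 97, 88, 89, 101, 164, 182, 175, 153, 148, 146, 142, 139, 129, 45, 43, 40, 38, 42, 47, 45, 47, 56, 92, 94, 102, 103, 102, 103, 103, 105, 106, 106, 104, 104, 88, 89, 90, 88]
[222, 222, 222, 222, 222, 222, 222, 223, 223, 223, 222, 199, 175, 131, 131, 134, 150, 128, 84, 87, 86, 90, 92, 95, 100, 105, 108, 113, 115, 115, 117, 118, 117, 117, 118, 114, 112, 104, 95, 93, 105, 170, 188, 180, 144, 140, 148, 142, 137, 128, 46, 38, 42, 38, 39, 37, 37, 43, 66, 92, 95, 103, 102, 103, 104, 105, 105, 106, 105, 104, 104, 89, 96, 115, 113]
```

Alignment is within about 1 mm, so I'll lower it.

Call:
step_arm --rows '[[[0, 0, 0.005], [0, 0, 0]], [[0, 0, 0.005], [0, 0, 0]], [[0, 0, 0.005], [0, 0, 0]], [[0, 0, 0.005], [0, 0, 0]], [[0, 0, 0.005], [0, 0, 0]], [[0, 0, 0.004], [0, 0, 0]], [[0, 0, 0], [0, 0, 0]]]'

```text
clock: 8.0
eef_pos: [0.444, -0.0191, 0.0986]
eef_rot: [[-0.419, 0.908, -0.001], [0.908, 0.419, 0.0], [0.001, -0.001, -1.0]]
contact_force: [-0.5, -0.3, -1.2]
grip_width: 0.025
gripper_force: 61.8
```

Call:
step_arm --rows '[[[0, 0, 0.003], [0, 0, 0]], [[0, 0, 0.003], [0, 0, 0]], [[0, 0, 0.002], [0, 0, 0]], [[0, 0, 0], [0, 0, 0]]]'

```text
clock: 8.4
eef_pos: [0.4443, -0.0191, 0.093]
eef_rot: [[-0.419, 0.908, -0.0], [0.908, 0.419, 0.0], [0.0, -0.0, -1.0]]
contact_force: [0.2, -0.7, -0.5]
grip_width: 0.0247
gripper_force: 61.8
```

No contact so far; I'll take smaller steps until it seats.

Call:
step_arm --rows '[[[0, 0, 0.0015], [0, 0, 0]], [[0, 0, 0.0015], [0, 0, 0]], [[0, 0, 0], [0, 0, 0]]]'

```text
clock: 8.7
eef_pos: [0.4451, -0.0191, 0.0918]
eef_rot: [[-0.419, 0.908, 0.001], [0.908, 0.419, 0.0], [-0.0, 0.001, -1.0]]
contact_force: [-1.9, 0.1, 4.1]
grip_width: 0.0243
gripper_force: 62.1
```

Call:
step_arm --rows '[[[0, 0, 0.001], [0, 0, 0]], [[0, 0, 0.001], [0, 0, 0]], [[0, 0, 0], [0, 0, 0]]]'

```text
clock: 9.0
eef_pos: [0.4465, -0.019, 0.0917]
eef_rot: [[-0.419, 0.908, 0.004], [0.908, 0.419, 0.0], [-0.001, 0.003, -1.0]]
contact_force: [-3.6, 0.5, 11.5]
grip_width: 0.025
gripper_force: 62.6
```

Contact came at the expected height (TCP 0.0917), so it is home. I'll release it and rise clear.

Call:
step_arm --rows '[[[0, 0, -0.001], [0, 0, 0]], [[0, 0, 0], [0, 0, 0]], [[0, 0, 0], [0, 0, 0]], [[0, 0, 0], [0, 0, 0]], [[0, 0, 0], [0, 0, 0]], [[0, 0, 0], [0, 0, 0]]]' --grip -0.3

```text
clock: 9.6
eef_pos: [0.4443, -0.0191, 0.0901]
eef_rot: [[-0.419, 0.908, -0.0], [0.908, 0.419, 0.0], [0.0, -0.0, -1.0]]
contact_force: [-0.0, -0.7, -0.4]
grip_width: 0.0553
gripper_force: 0.0
```

Call:
step_arm --rows '[[[0, 0, -0.02], [0, 0, 0]], [[0, 0, -0.03], [0, 0, 0]], [[0, 0, -0.04], [0, 0, 0]], [[0, 0, -0.04], [0, 0, 0]], [[0, 0, -0.04], [0, 0, 0]], [[0, 0, 0], [0, 0, 0]], [[0, 0, 0], [0, 0, 0]]]'

```text
clock: 10.3
eef_pos: [0.4448, -0.0192, 0.2183]
eef_rot: [[-0.419, 0.908, 0.002], [0.908, 0.419, -0.0], [-0.001, 0.001, -1.0]]
contact_force: [-0.2, 0.5, -0.5]
grip_width: 0.0556
gripper_force: 0.0
```

Run:
```python
from h import *
import pickle
st=status.state();print(st['eef_pos'],np.array(st['eef_rot']).round(3).tolist())
S={n:snap(n) for n in('scene','top','wrist')};pickle.dump(S,open('s2.pkl','wb'))
a=S['scene']['image'][170:230,225:285,::-1];b=S['wrist']['image'][:,:,::-1]
cv2.imwrite('pics/g.png',np.hstack([cv2.resize(a,(288,384),interpolation=2),b]))
print('clip',proj(S['wrist'],[.476,-.179,.082])+[288,0])
```

```text
[ 0.44483516 -0.01916351  0.21825405] [[-0.419, 0.908, 0.002], [0.908, 0.419, -0.0], [-0.001, 0.001, -1.0]]
clip [511.56966502 317.50244427]
```

View pics/g.png

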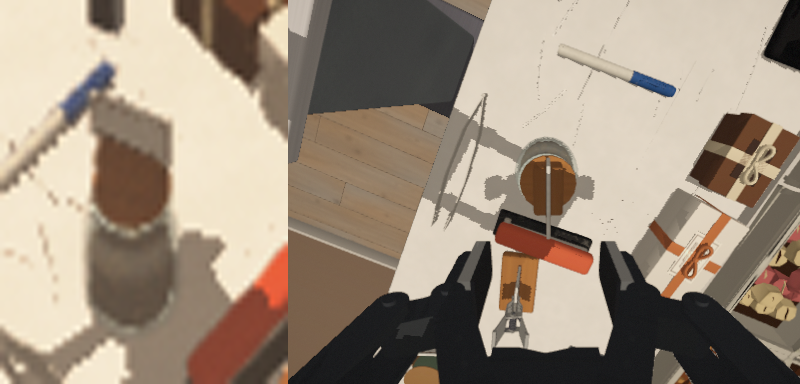

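The stopper is seated upright in the jar (left crop). In the wrist view the stand is at (518,280) and the clip at (513,330), near the image bottom. I'll move to where the wrist camera sees the clip well.

Call:
step_arm --rows '[[[-0.03, -0.006, 0], [0, 0, 0]], [[-0.045, -0.008, 0], [0, 0, 0]], [[-0.05, -0.009, 0.005], [0, 0, 0]], [[-0.05, -0.009, 0.005], [0, 0, 0]], [[-0.05, -0.009, 0.005], [0, 0, 0]], [[-0.04, -0.008, 0.005], [0, 0, 0]], [[-0.025, -0.004, 0.005], [0, 0, 0]], [[0, 0, 0], [0, 0, 0]], [[0, 0, 0], [0, 0, 0]]]' --grip -0.1

```text
clock: 11.35
eef_pos: [0.4987, -0.2324, 0.1977]
eef_rot: [[-0.419, 0.908, -0.003], [0.908, 0.419, 0.002], [0.003, -0.001, -1.0]]
contact_force: [0.5, 0.9, -0.8]
grip_width: 0.0468
gripper_force: 0.0
```

Run:
```python
from h import *
import pickle
st=status.state();print(st['eef_pos'],np.array(st['eef_rot']).round(3).tolist(),st['grip_width'])
S=pickle.load(open('s2.pkl','rb'));S['wrist2']=snap('wrist');pickle.dump(S,open('s2.pkl','wb'))
w=S['wrist2'];c=proj(w,[.476,-.179,.082]).astype(int);print(c)
a=w['image'][max(c[1]-75,0):c[1]+75,c[0]-65:c[0]+65,::-1];print(a.shape)
b=S['scene']['image'][205:255,272:317,::-1]
cv2.imwrite('pics/i.png',np.hstack([cv2.resize(a,(520,600),interpolation=2),cv2.resize(b,(270,600),interpolation=2)]))
```

```text
[ 0.4986744  -0.23236678  0.19773992] [[-0.419, 0.908, -0.003], [0.908, 0.419, 0.002], [0.003, -0.001, -1.0]] 0.046836854016226545
[259 119]
(150, 130, 3)
```

View pics/i.png

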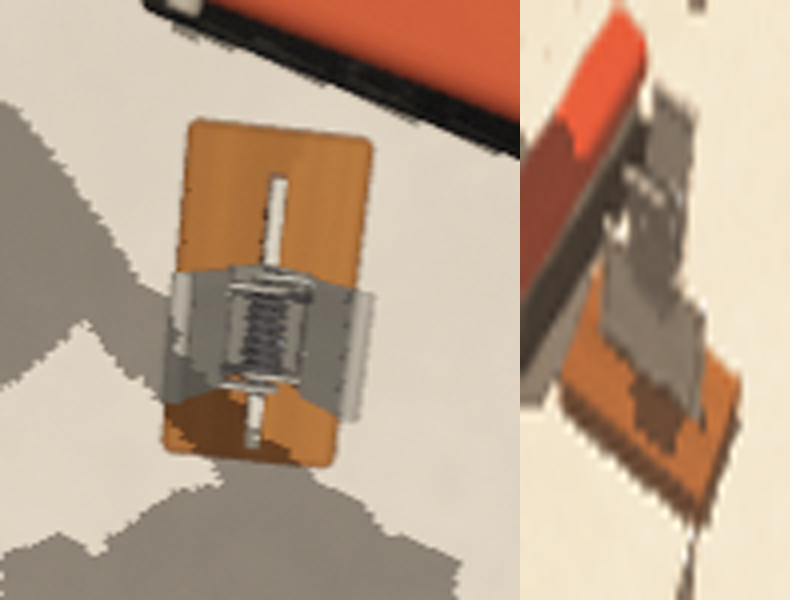

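The crop (origin (194,44), scale 4) gives:
- Stand card from (278,175) to (254,447), so about 5° off the tool's yaw.
- Wing tops, outer: left (168,338), right (368,356).
- Coil/pin at (265,330).

From these I'll compute the clip pose.

Run:
```python
from h import *
import pickle
S=pickle.load(open('s2.pkl','rb'));w=S['wrist2']
f=lambda x,y:np.array([194+x/4,44+y/4])
R=np.array([[-0.419,.908,0],[.908,.419,0],[0,0,-1]]);p=np.array([.4987,-.2324,.1977])
A=onz(w,f(278,175),.062);B=onz(w,f(254,447),.062);print('card',A,B,np.linalg.norm(A-B));d=B-A
print('normal yaw card',np.degrees(np.arctan2(-d[0],d[1]))%180)
c=[onz(w,f(*q),.016) for q in((195,120),(372,138),(330,467),(165,452))];u=(c[2]+c[3]-c[0]-c[1])/2;print('base ctr',np.mean(c,0),'yaw',np.degrees(np.arctan2(-u[0],u[1]))%180,np.linalg.norm(u))
L=onz(w,f(168,338),.110);Q=onz(w,f(368,356),.110);v=Q-L;print('wings',L,Q,np.linalg.norm(v),'yaw',np.degrees(np.arctan2(v[1],v[0])),'mid',(L+Q)/2)
print('pin',onz(w,f(265,330),.086),'card mid',(A+B)/2)
T=S['top'];print('top proj of pin est',proj(T,onz(w,f(265,330),.086)))
# two-view height: coil dark blob in first s2 wrist frame
for z in(.07,.086,.1): print(z,proj(S['wrist'],onz(w,f(265,330),z)),proj(S['wrist'],onz(w,f(168,338),z+.024)),proj(S['wrist'],onz(w,f(368,356),z+.024)))
save(S['wrist'],'j.png',(180,240,280,360),6)
```

```text
card [ 0.46888906 -0.15428515  0.062     ] [ 0.48922946 -0.21079495  0.062     ] 0.06005905916444766
normal yaw card 19.796073203697546
base ctr [ 0.47951363 -0.18289556  0.016     ] yaw 18.56158894471028 0.08456499642403123
wings [ 0.46194403 -0.19007745  0.11      ] [ 0.49737727 -0.1774032   0.11      ] 0.03763178310113595 yaw 19.68182593948127 mid [ 0.47966065 -0.18374032  0.11      ]
pin [ 0.47904    -0.18332802  0.086     ] card mid [ 0.47905926 -0.18254005  0.062     ]
top proj of pin est [334.73219481 205.00358752]
0.07 [225.8186787 315.0794909] [205.53716874 329.67233817] [242.53349192 332.41440603]
0.086 [224.20901628 323.86730397] [204.0149719  339.74131182] [240.34174613 342.40658406]
0.1 [222.67379552 332.24991893] [202.55481703 349.40666241] [238.23707774 351.99932262]
```

View pics/j.png

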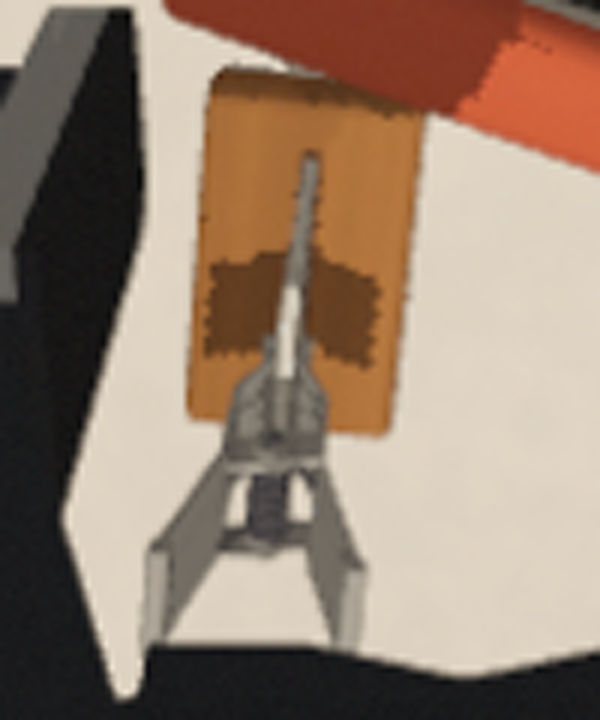

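The second view puts the coil at (224.7,324.2) px, which matches pin z ≈ 0.084, and the wing tops match z ≈ 0.11. The clip is at (0.479,-0.183) with yaw 19.7°. All 10 picture views are used, so from here I go by numbers.

I'll align over the clip and descend.

Call:
step_arm --rows '[[[0, 0, 0], [0, 0, 0.029]], [[0.018, -0.0007, 0], [0, 0, 0]], [[0.018, -0.0007, 0], [0, 0, 0]], [[0.018, -0.0007, 0], [0, 0, 0]], [[0.017, -0.0006, 0], [0, 0, 0]], [[0, 0, 0.02], [0, 0, 0]], [[0, 0, 0.02], [0, 0, 0]], [[0, 0, 0.02], [0, 0, 0]], [[0, 0, 0.02], [0, 0, 0]], [[0, 0, 0], [0, 0, 0]], [[0, 0, 0], [0, 0, 0]]]' --grip -0.3

```text
clock: 12.5
eef_pos: [0.4795, -0.1831, 0.1392]
eef_rot: [[-0.336, 0.942, -0.0], [0.942, 0.336, 0.0], [0.0, -0.0, -1.0]]
contact_force: [-0.5, -0.6, 0.3]
grip_width: 0.0556
gripper_force: 0.0
```

Run:
```python
from h import *
st=status.state();p=np.array(st['eef_pos']);R=np.array(st['eef_rot']);print(p,R.round(3).tolist(),st['grip_width'])
w=snap('wrist');v=cv2.cvtColor(w['image'],cv2.COLOR_RGB2HSV)
import pickle;pickle.dump(w,open('w4.pkl','wb'))
print('pred pin',proj(w,[.479,-.183,.082]),'wings',proj(w,[.4619,-.19,.11]),proj(w,[.4974,-.1774,.11]),'card ends',proj(w,[.4689,-.1543,.062]),proj(w,[.4892,-.2108,.062]))
for z in(.016,):
  m=cv2.inRange(v,(5,110,60),(22,255,255))
  n,l,s,c=cv2.connectedComponentsWithStats(m);i=[(s[k,4],s[k,:4].tolist(),c[k].round(1).tolist()) for k in range(1,n) if s[k,4]>300];print(i)
# white card columns at rows on visible far part
for y in range(60,200,10):
  r=v[y,215:300];x=np.where((r[:,1]<60))[0]+215; print(y,x.min() if len(x) else None,x.max() if len(x) else None,len(x), [int(t) for t in x[:1]])
```

```text
[ 0.47954805 -0.18305348  0.13915082] [[-0.336, 0.942, -0.0], [0.942, 0.336, 0.0], [0.0, -0.0, -1.0]] 0.05563590033439429
pred pin [255.96923537 210.12607486] wings [226.05537523 228.10662977] [286.80228165 228.16812929] card ends [256.17161248 161.68790949] [256.44232822 235.34226261]
[(np.int32(1051), [443, 53, 69, 26], [482.0, 64.7]), (np.int32(5404), [216, 70, 154, 71], [291.9, 105.1]), (np.int32(720), [439, 112, 73, 50], [494.5, 141.8]), (np.int32(2881), [230, 134, 54, 72], [256.2, 163.6]), (np.int32(308), [493, 315, 19, 30], [504.9, 332.1]), (np.int32(1277), [190, 316, 57, 35], [219.7, 331.0])]
60 215 299 85 [215]
70 215 299 75 [215]
80 215 299 34 [215]
90 215 216 2 [215]
100 215 216 2 [215]
110 215 242 28 [215]
120 215 277 63 [215]
130 215 299 85 [215]
140 215 299 31 [215]
150 215 299 31 [215]
160 215 299 35 [215]
170 215 299 35 [215]
180 215 299 35 [215]
190 215 299 56 [215]
```

The base blob (x 230–284) is centred on the predicted axis at 256, so I'll descend to z ≈ 0.089 and squeeze.

Call:
step_arm --rows '[[[0, 0, 0.017], [0, 0, 0]], [[0, 0, 0.017], [0, 0, 0]], [[0, 0, 0.017], [0, 0, 0]], [[0, 0, 0.016], [0, 0, 0]], [[0, 0, 0], [0, 0, 0]], [[0, 0, 0], [0, 0, 0]]]'

```text
clock: 13.15
eef_pos: [0.4793, -0.1836, 0.088]
eef_rot: [[-0.335, 0.942, -0.001], [0.942, 0.335, 0.001], [0.001, -0.001, -1.0]]
contact_force: [0.7, 0.1, -0.4]
grip_width: 0.0557
gripper_force: 0.0
```

Call:
step_arm --rows '[[[0, 0, 0], [0, 0, 0]], [[0, 0, 0], [0, 0, 0]], [[0, 0, 0], [0, 0, 0]], [[0, 0, 0], [0, 0, 0]], [[0, 0, 0], [0, 0, 0]], [[0, 0, 0], [0, 0, 0]], [[0, 0, 0], [0, 0, 0]], [[0, 0, 0], [0, 0, 0]], [[0, 0, 0], [0, 0, 0]]]' --grip 1

```text
clock: 14.05
eef_pos: [0.4798, -0.1837, 0.0887]
eef_rot: [[-0.335, 0.942, -0.0], [0.942, 0.335, 0.0], [0.0, -0.0, -1.0]]
contact_force: [1.1, 0.2, -0.7]
grip_width: 0.0161
gripper_force: 58.3
```

Grip width is 16 mm at 58 N, so the clip is fully squeezed. I'll lift straight up.

Call:
step_arm --rows '[[[0, 0, -0.005], [0, 0, 0]], [[0, 0, -0.008], [0, 0, 0]], [[0, 0, -0.015], [0, 0, 0]], [[0, 0, -0.025], [0, 0, 0]], [[0, 0, -0.03], [0, 0, 0]], [[0, 0, -0.03], [0, 0, 0]], [[0, 0, -0.027], [0, 0, 0]], [[0, 0, -0.01], [0, 0, 0]], [[0, 0, 0], [0, 0, 0]], [[0, 0, 0], [0, 0, 0]], [[0, 0, 0], [0, 0, 0]]]'

```text
clock: 15.15
eef_pos: [0.4789, -0.1833, 0.2]
eef_rot: [[-0.335, 0.942, -0.002], [0.942, 0.335, 0.001], [0.002, -0.002, -1.0]]
contact_force: [-0.9, 1.2, -0.4]
grip_width: 0.0161
gripper_force: 58.3
```

Run:
```python
from h import *
import pickle
st=status.state();p=np.array(st['eef_pos']);R=np.array(st['eef_rot']);print(p,R.round(3).tolist(),st['grip_width'],st['gripper_force'],st['contact_force'])
w=snap('wrist');pickle.dump(w,open('w5.pkl','wb'))
v=cv2.cvtColor(w['image'],cv2.COLOR_RGB2HSV)
m=cv2.inRange(v,(5,110,60),(22,255,255));n,l,s,c=cv2.connectedComponentsWithStats(m)
print('stand pred',proj(w,[.4795,-.1829,.016]),[(int(s[k,4]),s[k,:4].tolist(),c[k].round(1).tolist()) for k in range(1,n) if s[k,4]>250])
# expected in-hand features: pin at tool z -.006..; jaw tips
for nm,q in dict(pin=[0,0,.0067-.0],pinL=[.012,0,.0067],ja=[0,-.0105,.0353],jb=[0,.0105,.0353],jaF=[.012,-.0115,.0353],jbF=[.012,.0115,.0353]).items(): print(nm,proj(w,p+R@np.array(q)).round(1))
g=v[:,:,2]
for y in range(180,330,6): print(y,' '.join('%3d'%t for t in g[y,218:300:3]))
```

```text
[ 0.47886355 -0.18330336  0.19999478] [[-0.335, 0.942, -0.002], [0.942, 0.335, 0.001], [0.002, -0.002, -1.0]] 0.01612044992588573 58.33298146345669 [-0.85650391  1.22398064 -0.35276836]
stand pred [257.72245071 167.89191942] [(360, [265, 0, 49, 12], [287.8, 4.4]), (1912, [410, 18, 102, 130], [477.6, 87.1]), (667, [411, 61, 56, 22], [440.8, 70.7]), (3499, [225, 75, 124, 57], [286.0, 102.9]), (2940, [236, 127, 44, 77], [257.0, 164.0]), (533, [487, 204, 25, 37], [501.9, 221.2]), (2833, [442, 238, 70, 73], [481.8, 278.2]), (459, [133, 269, 54, 33], [155.4, 282.7]), (587, [232, 294, 17, 55], [240.5, 322.9])]
pin [256.6 244.5]
pinL [256.6 224.5]
ja [240.2 223.1]
jb [273.1 223.1]
jaF [238.2 205.6]
jbF [275.  205.6]
180 141 141 143 143 142 141 110  99 100 101  98  97  95 135 105 104 102 104 106 106 117 140 140 140 140 140 141 184
186 141 141 142 143 143 141 109  99  99 101  98  97  95 134 106 103 102 105 106 105 122 141 141 142 142 142 143 142
192 141 142 142 143 143 143 110 100  98 101  98  96  91 139 105 103 101 105 106 106 121 141 142 143 144 143 142 144
198 143 144 142 142 143 143 109  9
[... 1817 characters left out ...]
  29
294  28  29  28  29  26  28  28  26 117 156 221 220 222 222 223 224 222 222 222  23  29  27  26  27  29  28  29  26
300  30  27  29  27  27  26  30  32 100  92 141 222 222 222 222 222 223 223 224  44  28  27  28  29  30  28  27  28
306  29  29  30  28  25  25  26  84 126 104  91 221 222 221 221 222 222 224 224 137  27  25  28  29  28  28  30  29
312  28  27  26  27  27  29  25  48  92 142 150 222 222 221 221 221 222 222 223 195  28  25  25  28  26  28  26  26
318  28  27  27  29  27  37  29 139  74  91 158 221 221 221 221 221 221 222 224 206  27  52  27  28  28  27  27  28
324  28  26  28  28  26 104 158 159 159 102 170 221 221 221 221 178 138 139 139 139 139 113  30  25  28  27  27  28
```

The clip is held gaping. In the wrist frame the jaws are at x ≈ 233–240 and 270–277 in row 207, and the coil is centred at (256.5,240), close to the prediction. The stand blob sits where predicted, so it has not been displaced.

I'll carry the clip above the jar's card.

Call:
step_arm --rows '[[[0, 0, -0.01], [0, 0, -0.029]], [[0.02, 0.005, -0.01], [0, 0, 0]], [[0.034, 0.008, 0], [0, 0, 0]], [[0.04, 0.009, 0], [0, 0, 0]], [[0.04, 0.009, 0], [0, 0, 0]], [[0.04, 0.009, 0], [0, 0, 0]], [[0.025, 0.006, 0], [0, 0, 0]], [[0.015, 0.004, 0], [0, 0, 0]], [[0, 0, 0], [0, 0, 0]], [[0, 0, 0], [0, 0, 0]]]'

```text
clock: 16.2
eef_pos: [0.4467, -0.0224, 0.2163]
eef_rot: [[-0.419, 0.908, 0.0], [0.908, 0.419, -0.001], [-0.001, -0.0, -1.0]]
contact_force: [-0.1, -0.6, 0.2]
grip_width: 0.016
gripper_force: 58.3
```

Run:
```python
from h import *
import pickle
st=status.state();p=np.array(st['eef_pos']);R=np.array(st['eef_rot']);print(p,R.round(3).tolist(),st['grip_width'],st['gripper_force'])
w=snap('wrist');pickle.dump(w,open('w6.pkl','wb'))
v=cv2.cvtColor(w['image'],cv2.COLOR_RGB2HSV)
x=R[:,0]*[1,1,0];c=np.array([.4443,-.0191,.14])-.001*x
print('card pred',[proj(w,c+k*x).round(1).tolist() for k in(-.03,0,.03)])
S=pickle.load(open('s2.pkl','rb'))['wrist'];vs=cv2.cvtColor(S['image'],cv2.COLOR_RGB2HSV)
print('card pred in s2',[proj(S,c+k*x).round(1).tolist() for k in(-.03,0,.03)])
for y in range(150,246,8): print(y,' '.join('%d/%d'%(t[1],t[2]) for t in vs[y,250:272]))
print()
for y in range(150,240,6): print(y,' '.join('%d/%d'%(t[1],t[2]) for t in v[y,228:288:2]))
```

```text
[ 0.4467067  -0.0223605   0.21630817] [[-0.419, 0.908, 0.0], [0.908, 0.419, -0.001], [-0.001, -0.0, -1.0]] 0.01599839443909318 58.341893797301054
card pred [[255.8, 233.0], [255.7, 197.3], [255.7, 158.7]]
card pred in s2 [[258.0, 238.3], [258.1, 203.1], [258.1, 164.9]]
150 48/116 42/114 41/113 43/113 47/113 45/113 47/113 41/111 39/111 41/112 47/114 51/114 53/115 53/116 54/117 52/118 49/119 53/120 49/120 43/118 41/117 42/115
158 166/180 167/180 167/180 166/180 164/180 166/180 167/180 164/162 78/115 36/129 39/131 81/145 154/171 166/181 165/182 167/182 166/181 164/182 166/181 168/181 168/179 168/164
166 167/87 165/94 173/93 167/93 167/93 166/89 168/82 151/81 51/135 33/185 32/197 38/183 67/129 170/90 171/91 164/92 169/92 168/91 174/91 170/93 169/92 174/91
174 169/89 170/90 173/90 173/90 168/91 164/90 170/90 147/85 58/101 38/133 38/135 44/128 71/104 164/87 168/91 164/90 165/91 169/89 164/90 172/89 175/89 167/90
182 170/90 173/90 171/91 170/90 165/91 168/91 167/90 150/85 56/101 40/133 38/134 41/125 72/103 167/87 169/92 171/91 166/92 166/92 173/90 170/90 168/91 167/90
190 168/91 167/90 167/
[... 3561 characters left out ...]
39 39/124 33/78 18/43 36/92 45/119 42/140 40/139 42/140 41/138 34/90 34/89 32/89 34/89 33/208 32/223 33/223 33/223 32/222
222 82/106 51/55 40/57 34/91 35/88 34/91 33/92 30/84 34/76 39/91 34/90 33/94 36/98 36/100 35/95 35/94 30/92 37/90 34/90 34/91 34/91 34/89 36/92 37/89 34/89 33/224 32/224 32/224 32/223 32/223
228 187/128 188/126 162/120 36/91 37/89 34/90 34/91 34/91 34/89 41/99 34/98 38/95 32/88 30/69 23/66 14/55 16/47 12/44 17/44 9/30 40/71 34/91 34/89 40/89 34/82 27/19 41/50 36/196 34/217 32/220
234 188/130 185/131 159/125 34/90 36/91 34/90 36/91 37/90 83/101 183/127 169/107 17/44 20/50 10/49 10/50 10/50 16/47 30/60 44/104 44/52 32/71 37/89 36/91 32/88 36/85 46/39 59/39 39/39 39/39 48/53
```

The card sits at x ≈ 257.6 px against 255.7 predicted, parallel to the tool, between the jaws whose inner edges are at about 240 and 270. I'll nudge +1.5 mm in y and +2 mm in x, then lower astride.

Call:
step_arm --rows '[[[0.003, 0.002, 0], [0, 0, 0]], [[0, 0, 0.012], [0, 0, 0]], [[0, 0, 0.012], [0, 0, 0]], [[0, 0, 0.012], [0, 0, 0]], [[0, 0, 0.01], [0, 0, 0]], [[0, 0, 0.006], [0, 0, 0]], [[0, 0, 0], [0, 0, 0]], [[0, 0, 0], [0, 0, 0]]]'

```text
clock: 17.05
eef_pos: [0.4471, -0.0196, 0.1772]
eef_rot: [[-0.419, 0.908, -0.0], [0.908, 0.419, -0.0], [-0.0, -0.0, -1.0]]
contact_force: [0.1, 0.3, -0.3]
grip_width: 0.0159
gripper_force: 58.3
```

Run:
```python
from h import *
import pickle
st=status.state();p=np.array(st['eef_pos']);R=np.array(st['eef_rot']);print(p,st['grip_width'],st['gripper_force'],st['contact_force'])
w=snap('wrist');pickle.dump(w,open('w7.pkl','wb'))
v=cv2.cvtColor(w['image'],cv2.COLOR_RGB2HSV)
for y in range(150,236,5): print(y,' '.join('%d/%d'%(t[1],t[2]) for t in v[y,228:288:2]))
s=snap('scene');pickle.dump(s,open('sc7.pkl','wb'))
x=R[:,0];print([proj(s,np.array([.4443,-.0191,.14])+k*x).round(1).tolist() for k in(-.03,0,.03)],'jaws',[proj(s,p+R@np.array(q)).round(1).tolist() for q in([.002,-.0105,.0353],[.002,.0105,.0353],[.014,-.0105,.0353],[-.01,-.0105,.0353])])
```

```text
[ 0.44712463 -0.01964669  0.17723906] 0.01590065248240337 58.343267659395224 [ 0.0784175   0.26053073 -0.27262231]
150 39/138 33/207 33/162 30/128 41/106 47/92 53/102 45/103 40/101 45/103 49/105 54/114 52/113 49/109 43/107 48/106 45/103 40/102 42/104 44/104 39/97 47/92 45/108 33/122 32/129 31/174 32/213 34/220 33/219 33/217
155 32/127 31/132 44/109 59/108 51/110 57/112 50/113 50/117 48/117 50/113 39/111 50/112 49/110 41/111 47/113 51/115 53/115 52/117 50/118 48/116 43/112 38/108 45/107 52/107 46/100 36/122 31/148 32/181 32/220 32/221
160 28/137 56/109 53/115 51/115 43/107 48/107 51/104 51/95 43/95 28/109 23/144 22/163 23/168 22/164 22/165 23/167 28/135 34/104 43/95 43/94 41/105 50/108 51/114 47/119 51/114 55/111 39/118 30/159 30/177 32/220
165 52/113 53/110 56/109 44/104 24/159 21/168 71/126 167/96 169/136 167/173 169/177 164/177 168/176 131/107 125/135 167/174 167/177 169/177 167/177 167/177 168/162 151/127 45/137 49/99 45/101 49/110 49/109 35/115 30/189 31/181
170 46/110 23/158 24/169 90/110 165/99 168/97 169/95 173/87 165/88 170/87 169/86 170/87 168/88 40/128 36/127 140/91 176/90 
[... 2199 characters left out ...]
/220
225 43/135 42/139 40/129 34/91 33/86 37/89 37/90 37/90 35/88 37/90 35/88 37/89 32/89 37/89 40/90 34/89 36/91 47/82 165/88 139/88 73/87 37/89 35/87 35/87 33/86 35/188 33/222 33/222 33/222 32/220
230 36/28 44/23 15/34 37/89 35/87 37/89 34/90 37/89 62/86 166/89 138/76 17/45 21/49 11/47 16/48 16/47 11/46 36/49 97/63 17/45 32/71 38/88 35/87 36/86 36/107 32/221 33/221 34/220 34/220 31/219
235 31/25 33/23 25/41 34/90 38/87 37/89 35/88 37/90 34/74 28/18 19/27 11/45 12/43 6/46 11/47 5/48 11/47 27/65 42/140 41/138 40/101 33/86 37/89 33/86 37/110 33/222 33/222 32/221 33/221 33/221
[[260.3, 188.4], [251.6, 185.7], [243.0, 183.0]] jaws [[250.4, 186.9], [253.2, 182.6], [246.9, 185.8], [253.9, 188.0]]
```

The card is at 255.3 px and the jaw mid at 255.0, so it is well centred. I'll go down another 11.5 mm.

Call:
step_arm --rows '[[[0, 0, 0.004], [0, 0, 0]], [[0, 0, 0.004], [0, 0, 0]], [[0, 0, 0.004], [0, 0, 0]], [[0, 0, 0.0035], [0, 0, 0]], [[0, 0, 0], [0, 0, 0]], [[0, 0, 0], [0, 0, 0]], [[0, 0, 0], [0, 0, 0]]]'

```text
clock: 17.85
eef_pos: [0.4471, -0.0196, 0.1657]
eef_rot: [[-0.419, 0.908, 0.0], [0.908, 0.419, -0.0], [-0.0, 0.0, -1.0]]
contact_force: [0.0, 0.8, -0.8]
grip_width: 0.016
gripper_force: 58.3
```

Run:
```python
from h import *
import pickle
st=status.state();p=np.array(st['eef_pos']);R=np.array(st['eef_rot']);print(p,st['grip_width'],st['gripper_force'],st['contact_force'])
w=snap('wrist');pickle.dump(w,open('w8.pkl','wb'))
v=cv2.cvtColor(w['image'],cv2.COLOR_RGB2HSV)
for y in range(170,226,5): print(y,' '.join('%d/%d'%(t[1],t[2]) for t in v[y,230:284:2]))
# height check: card 60 mm long/3 mm wide top edge at lit column, flange width
m=cv2.inRange(v,(5,110,50),(22,255,255));xs=[np.where(m[y,180:330])[0]+180 for y in range(180,215,5)];print([(int(a.min()),int(a.max())) for a in xs if len(a)])
x=R[:,0]*[1,1,0];c=np.array([.4443,-.0191,0])
for z in(.116,.120,.124):print('flange... z seat test',z,[proj(w,c+[0,0,z-.036]+k*R[:,1]).round(1).tolist() for k in(-.027,.027)])
print('card end top',[proj(w,c+.03*x+[0,0,z]).round(1).tolist() for z in(.136,.14,.144)],'jaw front',[proj(w,p+R@np.array([.014,s*.0105,z])).round(1).tolist() for z in(.0325,.0353,.038) for s in(-1,1)])
```

```text
[ 0.44712451 -0.01963174  0.16571488] 0.015978679724278782 58.34257420935501 [ 0.00381001  0.77354776 -0.76888615]
170 55/107 22/161 23/174 33/149 174/97 171/103 170/102 168/103 172/101 173/100 172/101 170/102 40/128 38/128 147/104 170/174 168/179 166/178 167/177 168/178 169/178 168/175 132/139 30/119 53/106 58/114 53/115
175 31/147 172/89 169/92 172/92 171/91 169/86 171/88 168/88 175/86 171/85 176/84 147/87 43/126 40/127 135/87 168/82 163/83 168/82 168/82 177/82 175/80 176/87 179/100 173/136 170/171 140/135 57/107
180 174/94 175/93 161/95 171/94 165/85 166/83 171/82 164/81 169/80 168/79 167/78 100/92 40/129 38/122 129/79 169/77 168/79 163/78 174/79 168/79 171/79 161/79 173/90 167/93 165/94 167/96 176/97
185 173/96 171/97 168/97 173/93 169/86 166/86 167/87 167/87 162/88 175/86 164/87 90/93 36/129 40/128 92/80 173/87 170/87 166/89 168/91 165/91 174/91 170/90 170/87 174/98 172/98 176/97 174/98
190 171/97 174/97 166/97 178/93 166/86 170/87 173/87 167/87 170/87 168/88 173/87 93/93 41/131 39/130 94/81 174/88 164/90 164/90 170/87 164/87 174/88 170/87 175/86 173/96 173/96 168/97 170/96
195 
[... 1024 characters left out ...]
8/87 31/81 37/89 34/90 36/91 37/89 37/89 40/90 37/89 34/91 38/88 38/87 165/99 64/128 41/138
225 42/139 42/129 37/90 33/86 32/89 34/90 40/90 35/88 40/89 40/89 38/87 35/88 38/88 35/88 40/89 36/91 41/81 166/89 139/88 70/87 41/88 33/85 35/87 35/88 40/139 42/146 32/221
[(228, 284), (225, 286), (223, 288), (223, 289), (223, 288), (224, 287), (225, 286)]
flange... z seat test 0.116 [[219.8, 195.0], [287.8, 195.0]]
flange... z seat test 0.12 [[219.2, 196.7], [288.3, 196.7]]
flange... z seat test 0.124 [[218.6, 198.4], [288.8, 198.4]]
card end top [[252.7, 177.5], [252.7, 179.4], [252.6, 181.3]] jaw front [[239.7, 204.0], [273.8, 204.0], [239.9, 202.4], [273.6, 202.4], [240.1, 201.0], [273.4, 201.0]]
```

The jaws sit symmetrically, with inner edges at 240.5 and 269.5 px and the card at 255.5. The tips are about 10 mm below the edge and there is no contact force. Handing in.

```bash
python3 -c "
from cell import robot
print(robot.sign_off())"
```

```text
the job is handed in; nothing more can be done
None
```

The job is handed in at about 18 s on the clock: the stopper is home in the jar and released, and the squeezed clip is held gaping astride the middle of its card with the jaw tips about 1 cm below the edge. The final pose was checked by camera measurements and a near-zero wrist force rather than by eye, and the hand-in returned no verdict.

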